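# Set the circlip tweezers to the eyes of the ring

### The arm

A 6-joint arm with a two-finger parallel gripper is mounted at the origin on a cart in front of the work surface, level with it; the furniture and walls round the work are solid. World frame = base frame: x ahead of the robot, y to its left, z up, the work surface at z = 0. Lengths are in m, angles in degrees, forces in N, time in s.
With the tool pointing down it reaches from about 0.25 to 0.725 m from the base axis. Payload 9.7 kg.
Tool frame: the origin (TCP) lies midway between the tips of the shut fingers; the grasp point (between the pads) lies bot.grasp_offset behind it (bot.grasp_offset is the distance from the TCP to the grasp point, in m); x points along the fingers, y is the direction in which the jaws open and shut, and the axes are right-handed (so a half turn about x gives the same grasp; the last joint's range is limited). The gripper opens to 85 mm and grips with 20 to 120 N. Pads are 22 mm wide; open, the fingers measure 114 mm over their backs; the gripper's body (76 mm by 85 mm) begins 54 mm behind the grasp point. The pads swing forward as they close: fully open they stand 13 mm farther back than shut.
Start: joints at [75.287, 4.979, 10.078, 95.1, 0, 90], TCP at [0.14, 0.532, 0.231] pointing down, gripper open.
Joint ranges: [-179.16, 179.16], [-48.56, 103.87], [-65.8, 70.77], [-126.05, 130.52], [-82.76, 87.17], [-180, 180]. Speed limits (degrees/s): [127.2, 127.2, 147.25, 180, 180, 180].

### API

Orientations are given as [roll, pitch, yaw] about the fixed x, y, z axes, in that order (R = Rz(yaw) Ry(pitch) Rx(roll)).
In Python, from workcell import status, camera, bot gives the robot as it stands.
- The arm moves only by the shell command python3 -m jog 'ROWS' [OPENING] [FORCE]. ROWS is text: rows parted by semicolons, each of 4 numbers parted by spaces: the shift along the tool's x, y, z in mm, then the turn about the tool's x in degrees. A call has exactly 8 rows; each row is the pose to reach, as a shift and turn from the pose commanded when the call began, along the tool's axes at that moment; what a row does not reach only later rows make up. A row lasts 1/8 s, in which the tool goes at most 62.5 mm and 10.7 degrees, less where a joint would pass 70% of its speed; a pose out of reach is approached as far as the arm can. A call with a gripper value outside its range is refused whole. OPENING is the opening, from 0 (shut) to 1 (fully open), set as the call begins (- or left out, the last holds). The fingers move at their own pace and stop on an object; FORCE is the grip in N (left out, the last holds). Time passes only in rows, so rows that repeat a pose let the fingers close, or fill a call up. It gives the time, the measured TCP pose, the force and the opening at its end, in the units of the state.
- status.get_obs(): the state, without advancing time (a new reading comes with each control period).
- camera(name): name is "scene" or "top" or "wrist"; returns a dict with "color" (384x512x3 uint8, red, green, blue), "vfov" (degrees; the focal length in pixels is half the picture's height over the tangent of half this angle, whatever the lens; pixels are square), "cx", "cy" (the principal point, pixels), "rvec" (rotation vector, rad) and "tvec" (3), from world to camera coordinates, as OpenCV has them. Camera axes: x right, y down, z forward; pixel columns grow to the right and rows downward; lengths in m; the calibration is good to about 2 mm. The wrist camera is an equidistant fisheye: a pixel r from the principal point sees the ray r / f radians off the axis. A picture is of the moment at which its call begins. There is no depth.
- bot.job_done(): hands the job in, once; it reports no verdict.
The state is a dict: "time": time; "q": joint angles; "qd": joint speeds; "joint_efforts": joint torques, N m; "ee_pos": TCP position; "tcp_rot": TCP orientation; "wrist_force": force on the tool from outside, world axes, zero at the start; "torque": the same for the moment, N m; "opening": finger opening in m.
Only numpy, scipy, OpenCV 4.12 (cv2) and the standard library are available. Lean on these libraries where they do the work, as an engineer would, in place of code of your own. Each camera call takes 0.05 s, during which the arm holds its last target. There are 200 camera calls.

### The job

Pick the sprung circlip tweezers up off their rest and squeeze them until their two down-turned pins are as far apart as the two eyes of the circlip lying on the round bearing housing (24 mm between centres). Hold them so that each pin stands just above its own eye, without touching the ring, and keep that gap and position steady for at least three seconds. Finish like that, still holding the squeezed tweezers in the air, and leave the loose parts nearby where they are and do not press on the housing.

Things in the scene. Friction and masses are not known exactly. Their poses are not given: they have to be found in the camera images.
- tweezers: Steel sprung tweezers, about 160 mm long, 85 g, lying flat on the rest. Origin: heel pivot, at the underside of the arms; x runs along the middle from heel to pins, y to the side of the fixed arm, z up. Arms 12 mm tall (z 0 to 12 mm), heel a disc 17 mm across. The arm on the -y side is hinged and splays outwards. Pins at x = 150 mm, 4 mm thick, reach 14 mm below the underside.
- grip_l (a point): Middle of the outer face of the black grip pad on the fixed arm, at (95, +18, 7) mm in the tweezers' frame; pads are 20 mm long and 14 mm tall. The other pad is opposite, at (95, -18, 7) mm when jaw_arm = 0.133; both faces are then parallel, 36 mm across. Open, as it lies, it is 49 mm across the pads. Nothing stands beside or close below the pads.
- jaw_arm (a joint): Hinge of the tweezers' -y arm about the heel pivot, rad. 0 = sprung fully open (pins 44 mm apart), 0.133 = pins 24 mm apart, 0.27 = nearly shut (stop). Each 0.01 rad is 0.95 mm across the pads and 1.5 mm at the pins. It springs open by itself: squeezing at the pads takes about 4 N at 0, 12 N at 0.133 and 21 N at 0.27.
- pin_l (a point): Lower end of the pin on the fixed arm, in the tweezers' frame at (150, +12, -14) mm.
- pin_r (a point): Lower end of the pin on the hinged arm; in the tweezers' frame at (150, -12, -14) mm when jaw_arm = 0.133.
- rest: Fixed tool rest under the tweezers. Origin: on the table under its middle; x as the tweezers'. Foot plate 160 x 36 x 8 mm; a heel block at x = -87 to -57 mm with cheeks 28 mm apart rising 10 mm, and a crossbar 12 mm thick, 92 mm wide at x = 50 mm; both carry the tweezers' underside at 32 mm above the table. Heel pivot at about x = -75 mm, grip pads at about x = +20 mm.
- housing: Fixed round aluminium bearing housing, 80 mm across, 38 mm tall, with a 104 mm flange 8 mm thick, open on top; a dark wire circlip 72 mm across lies on its rim. Origin: on the table under its centre. The circlip's gap and its two eyes are on the housing's -x side, which faces the robot or somewhat to the left of it (towards +y).
- eye_l (a point): Centre of the circlip eye on the housing's +y side, on its top, 41 mm above the table, at (-24, +12) mm from the housing's centre. The eye is a ring 11.6 mm across; it is only a mark: pins do not go in.
- eye_r (a point): Centre of the other eye, at (-24, -12) mm, same height and size. Eye centres are 24 mm apart.
- piston: Loose piston, 66 mm across, 57 mm tall, standing crown up; bystander. Origin: centre of its underside.
- valve_spring: Loose steel coil spring, 30 mm across, 42 mm tall, standing; bystander. Origin: centre of its underside.
- bearing: Loose ball bearing, 62 mm across, 16 mm thick, lying flat; bystander. Origin: centre of its underside.
There are look-alikes about, which are no part of the job. Of the things that look like the rest, the larger one is meant.

How it is judged:
By the outcome, as a careful person would: the job done as asked, in the order asked, and still so for the second after the job is handed in, while the arm keeps its last pose, push and grip.
It also fails if it takes over 48 s, if anything falls off the work surface, if the arm or the gripper's body presses on something with over 40 N, if the wrist force passes 120 N, or if a joint passes its speed limit or range.

## Working session

There is one attempt and no reset: what is moved stays moved. The work goes in short steps, Python scripts to look and compute and a shell command to move; the robot and the scene stay as the last step left them, time stands still between calls to the robot, and variables do not carry over. Pictures are saved under pics/ and viewed, about 8 in all and at most 12, crops included, and the job is handed in when it is done.

```bash
mkdir -p pics; ls; cat > h.py <<'E'
import numpy as np, cv2
from workcell import status, camera, bot
def snap(name,fn,crop=None,scale=1):
    c=camera(name); im=c["color"][:,:,::-1].copy()
    np.savez('pics/'+fn+'.npz',**{k:np.asarray(v) for k,v in c.items()})
    if crop: im=im[crop[1]:crop[3],crop[0]:crop[2]]
    cv2.imwrite('pics/'+fn+'.png',cv2.resize(im,None,fx=scale,fy=scale,interpolation=cv2.INTER_CUBIC)); return c
def load(fn): return dict(np.load('pics/'+fn+'.npz'))
def unproj(c,u,v,z,fish=False):
    f=192/np.tan(np.radians(float(c['vfov']))/2)
    a=np.array([u-float(c['cx']),v-float(c['cy'])])
    if fish:
        r=np.hypot(*a); t=r/f; d=np.array([*(a/max(r,1e-9)*np.sin(t)),np.cos(t)])
    else: d=np.array([*(a/f),1])
    R=cv2.Rodrigues(np.asarray(c['rvec'],float))[0]; o=-R.T@np.ravel(c['tvec']); d=R.T@d
    return o+d*(z-o[2])/d[2]
def proj(c,p,fish=False):
    f=192/np.tan(np.radians(float(c['vfov']))/2)
    R=cv2.Rodrigues(np.asarray(c['rvec'],float))[0]; q=R@np.asarray(p)+np.ravel(c['tvec'])
    if fish:
        r=np.hypot(q[0],q[1]); t=np.arctan2(r,q[2]); a=q[:2]/r*t*f
    else: a=q[:2]/q[2]*f
    return a+[float(c['cx']),float(c['cy'])]
E
python3 - <<'E'
from h import *
print(status.get_obs(), bot.grasp_offset)
a=snap('top','top0',scale=1.5); b=snap('scene','sc0',scale=1.5)
for c in(a,b): print(c['vfov'],c['cx'],c['cy'],c['rvec'],c['tvec'])
E
```

```text
pics
{'time': 0.0, 'q': array([7.52874319e+01, 5.00975004e+00, 1.00348321e+01, 9.51011895e+01,
       1.10341371e-03, 9.00007045e+01]), 'qd': array([-0.04992209, -0.03155371,  0.04525547, -0.05356313, -0.07476662,
        0.05550989]), 'joint_efforts': array([-6.87082365e-05, -5.20389891e+01,  4.64806366e+01,  1.62571081e-02,
        2.30131775e-05, -4.46050983e-07]), 'ee_pos': array([0.13961705, 0.53173493, 0.23059943]), 'tcp_rot': array([ -90.82991728,   89.92388458, -105.54319063]), 'wrist_force': array([ 0.16358997, -0.18302937, -0.36838613]), 'torque': array([-0.03038976, -0.04499398,  0.02105567]), 'opening': 0.08564333236537758} 0.0187
42.94290798068643 255.63574310514912 189.1092268293807 [ 2.21408876 -2.21217523  0.05411734] [0.2540589  0.46175355 1.23288685]
53.74083824167896 257.04894910668474 190.85227018830116 [ 2.07190398 -1.04628823  0.48889975] [-0.06865698  0.37096377  0.47943602]
```

View pics/top0.png

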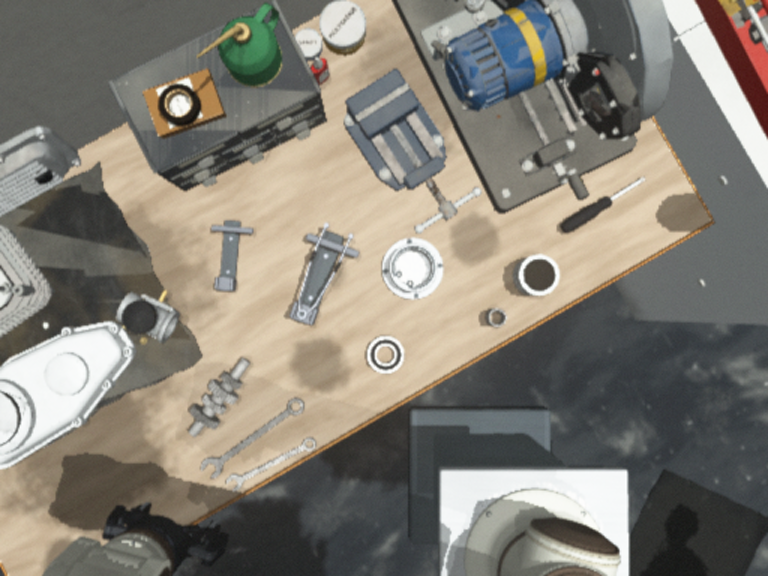

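View pics/sc0.png

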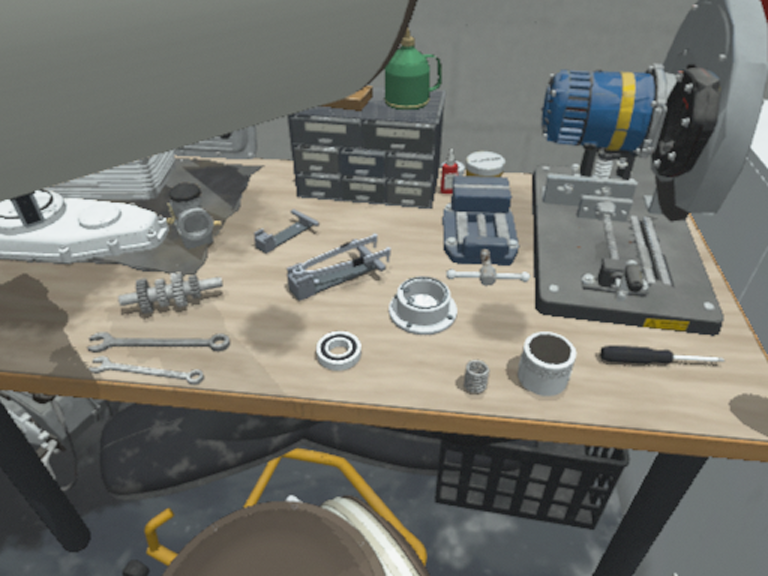

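Candidates (top picture at 1.5x): the large rest carrying tweezers at (320,275), and a small empty rest at (228,256), which is the look-alike. The housing is at (412,268), the bearing at (385,355), the piston at (538,275) and the spring at (496,317). I choose the large rest and will check it in a crop.

```bash
python3 - <<'E'
from h import *
snap('top','top1',crop=(180,140,305,230),scale=6.4)
E
```

```text
(no output)
```

View pics/top1.png

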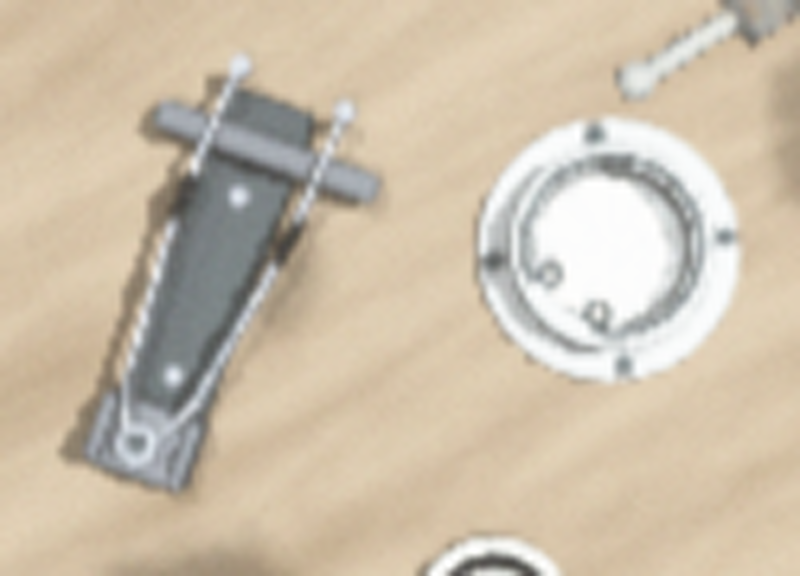

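```bash
python3 - <<'E'
from h import *
c=load('top1'); P=lambda u,v,z: unproj(c,180+(u+.5)/6.4-.5,140+(v+.5)/6.4-.5,z)
H=P(137,442,.044);L=P(240,65,.044);R=P(345,110,.044);pl=P(185,190,.044);pr=P(288,243,.044)
el=P(549,273,.041);er=P(597,315,.041);hc=P(609,249,.008)
for n in 'H L R pl pr el er hc'.split(): print(n,eval(n).round(4))
print(np.linalg.norm(L-R),np.linalg.norm(pl-pr),np.linalg.norm(el-er))
a=lambda v:np.degrees(np.arctan2(v[1],v[0]))
# tweezers frame: pin_l at (150,12), grip inner arm ~ (95,15)
print('yawL',a(L-H)-np.degrees(np.arctan2(12,150)),'pads',a(pl-H)-np.degrees(np.arctan2(16,95)))
e=(el-er); print('housing yaw',a(e)-90, a(hc-(el+er)/2), np.linalg.norm((hc-(el+er)/2)[:2]))
print(status.get_obs()['time'])
E
```

```text
H [0.4123 0.389  0.044 ]
L [0.5571 0.35   0.044 ]
R [0.5399 0.3097 0.044 ]
pl [0.5089 0.371  0.044 ]
pr [0.4886 0.3314 0.044 ]
el [0.4774 0.2311 0.041 ]
er [0.4612 0.2126 0.041 ]
hc [0.4885 0.2061 0.008 ]
0.043917884524568344 0.04446969130770493 0.02456785095608027
yawL -19.614002703568804 pads -20.100076146348997
housing yaw -41.15759912838226 -39.369172622805344 0.024796038538909663
0.15
```

```bash
cat >> h.py <<'E'
from scipy.spatial.transform import Rotation as Ro
def rel(target,yaw=None):
    """shift (mm) in tool axes to TCP target; turn about tool x so that tool y has the given world heading"""
    o=status.get_obs(); R=Ro.from_euler('xyz',o['tcp_rot'],degrees=True).as_matrix()
    d=R.T@(np.asarray(target)-o['ee_pos'])*1000
    print('t',round(o['time'],2),'ee',o['ee_pos'].round(4),'F',o['wrist_force'].round(1),'open',round(o['opening'],4),'q6',o['q'][[0,5]].round(1))
    print('toolx',R[:,0].round(3),'tooly',R[:,1].round(3),'toolz',R[:,2].round(3))
    h=np.degrees(np.arctan2(R[1,1],R[0,1])); print('tooly heading',h.round(2))
    if yaw is not None:
        t=-(yaw-h); t=(t+90)%180-90   # tool x points down: turn about it is negative about z
        print('turn',t.round(2))
    print('shift mm',d.round(1))
def tw(x,y,H=(.4123,.389),yaw=-19.8):
    a=np.radians(yaw); return np.array(H)+[x*np.cos(a)-y*np.sin(a),x*np.sin(a)+y*np.cos(a)]
E
python3 - <<'E'
from h import *
rel([*tw(.095,-.005),.14],-19.8+90)
E
```

```text
t 0.15 ee [0.1397 0.5318 0.2307] F [-0.1 -0.2  0.2] open 0.0852 q6 [75.3 90. ]
toolx [-0.    -0.001 -1.   ] tooly [ 0.254  0.967 -0.001] toolz [ 0.967 -0.254 -0.   ]
tooly heading 75.28
turn 5.08
shift mm [ 90.8 -82.2 394.1]
```

```bash
python3 -m jog '5 -5 30 0; 15 -15 80 1; 30 -27 140 2; 45 -40 205 3; 60 -53 270 4; 75 -66 325 5; 86 -77 370 5; 91 -82 394 5' 1
python3 -m jog '0 0 0 0; 0 0 0 0; 0 0 0 0; 0 0 0 0; 0 0 0 0; 0 0 0 0; 0 0 0 0; 0 0 0 0'
python3 - <<'E'
from h import *
c=snap('wrist','w1',scale=1.56)
rel([*tw(.095,-.005),.14],-19.8+90)
for p in (tw(0,0),tw(.15,.012),tw(.095,.018)): print(proj(c,[*p,.044],True))
print(proj(c,[.4774,.2311,.041],True),proj(c,[.4612,.2126,.041],True))
E
```

```text
time: 1.15
ee_pos: [0.5016, 0.3507, 0.1388]
tcp_rot: [-121.3, 89.9, -141.1]
wrist_force: [-0.6, 0.3, -0.0]
opening: 0.0851
time: 2.15
ee_pos: [0.5, 0.3525, 0.1402]
tcp_rot: [-130.0, 90.0, -149.7]
wrist_force: [0.9, 0.0, 1.3]
opening: 0.0856
t 2.2 ee [0.5    0.3525 0.1403] F [-0.4 -0.1 -0.7] open 0.0855 q6 [35.2 54.9]
toolx [-0. -0. -1.] tooly [ 0.337  0.941 -0.   ] toolz [ 0.941 -0.337 -0.   ]
tooly heading 70.28
turn 0.08
shift mm [ 0.3 -0.4  0.1]
[262.72075585  76.59228954]
[274.59110308 248.32611581]
[283.2391146  191.36235029]
[126.56040252 209.90083038] [104.37533663 200.56191026]
```

View pics/w1.png

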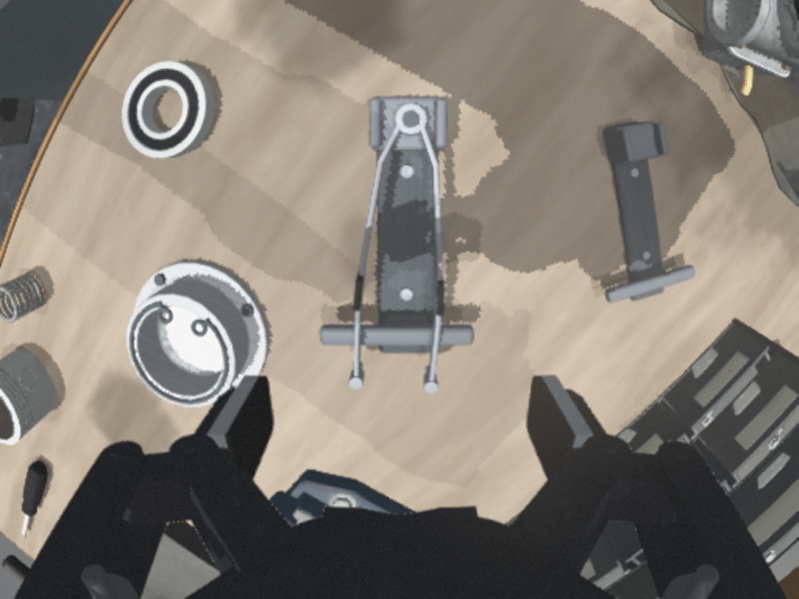

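Read in the wrist view at 1.56x: heel (411,118), pins (431,386) and (356,382), pads (441,292) and (359,293), eyes (200,327) and (165,314). All lie within about 2 px of the predictions from the top picture, so I descend.

```bash
python3 -m jog '20 0 0 0; 45 0 0 0; 70 0 0 0; 90 0 0 0; 106 0 0 0; 116 0 0 0; 122 0 0 0; 123 0 0 0' 1
python3 -m jog '0 0 0 0; 0 0 0 0; 0 0 0 0; 0 0 0 0; 0 0 0 0; 0 0 0 0; 0 0 0 0; 0 0 0 0' 0.57 40
python3 -m jog '0 0 0 0; 0 0.5 0 0; 0 1 0 0; 0 1.5 0 0; 0 2 0 0; 0 3 0 0; 0 4 0 0; 0 4 0 0' 0.46 40
python3 - <<'E'
from h import *
rel([0.5,.3525,.02])
c=snap('wrist','w2',scale=1.56)
E
```

```text
time: 3.2
ee_pos: [0.5, 0.3526, 0.0173]
tcp_rot: [51.8, 90.0, 32.1]
wrist_force: [0.7, 0.1, 0.3]
opening: 0.0853
time: 4.2
ee_pos: [0.5003, 0.3529, 0.0179]
tcp_rot: [57.2, 89.9, 37.5]
wrist_force: [-0.1, 1.0, 5.2]
opening: 0.0486
time: 5.2
ee_pos: [0.5017, 0.3554, 0.0187]
tcp_rot: [-27.3, 89.9, -47.1]
wrist_force: [-1.1, -8.1, 13.3]
opening: 0.0396
t 5.2 ee [0.5017 0.3554 0.0187] F [-1.1 -8.1 13.3] open 0.0396 q6 [35.4 55.1]
toolx [ 0.001 -0.001 -1.   ] tooly [ 0.338  0.941 -0.001] toolz [ 0.941 -0.338  0.002]
tooly heading 70.24
shift mm [-1.3 -3.3 -0.7]
```

View pics/w2.png

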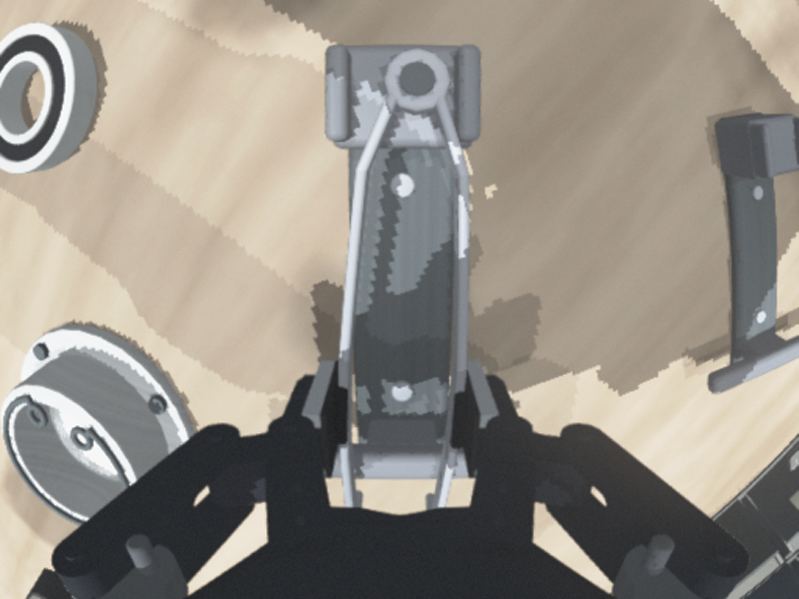

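Both pads are held (finger pads at (325,410) and (480,410)), and the heel at (417,78) is free between the cheeks. Now I lift.

```bash
python3 -m jog '-2 0 0 0; -6 0 0 0; -14 0 0 0; -26 0 0 0; -40 0 0 0; -54 0 0 0; -66 0 0 0; -70 0 0 0'
python3 -m jog '0 0 0 0; 0 0 0 0; 0 0 0 0; 0 0 0 0; 0 0 0 0; 0 0 0 0; 0 0 0 0; 0 0 0 0' 0.42 40
python3 - <<'E'
from h import *
rel([0.5,.3525,.02])
c=snap('wrist','w3',scale=1.56)
E
```

```text
time: 6.25
ee_pos: [0.5017, 0.3566, 0.0885]
tcp_rot: [56.7, 89.9, 36.9]
wrist_force: [-0.4, -0.5, -1.5]
opening: 0.0394
time: 7.25
ee_pos: [0.5013, 0.3563, 0.0873]
tcp_rot: [31.9, 90.0, 12.2]
wrist_force: [0.3, -0.2, -0.7]
opening: 0.0359
t 7.25 ee [0.5013 0.3563 0.0873] F [ 0.3 -0.2 -0.7] open 0.0359 q6 [35.4 55.1]
toolx [ 0.  0. -1.] tooly [0.337 0.941 0.   ] toolz [ 0.941 -0.337  0.   ]
tooly heading 70.29
shift mm [67.3 -4.1  0.1]
```

View pics/w3.png

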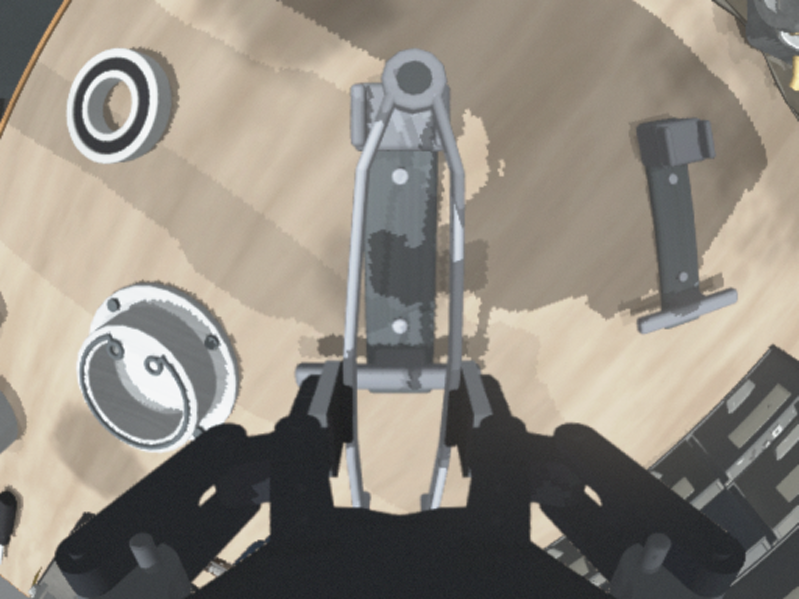

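The tweezers hang level, with the heel at (414,78) and the pads still between the fingers. Next I work out how they sit in the tool frame and the move to the eyes.

```bash
python3 - <<'E'
from h import *
c=load('w3'); s=1.56
P=lambda c,u,v,z: unproj(c,(u+.5)/s-.5,(v+.5)/s-.5,z,True)
o=status.get_obs(); R=Ro.from_euler('xyz',o['tcp_rot'],degrees=True).as_matrix()
tl=lambda p: (R.T@(p-o['ee_pos'])*1000).round(1)
for zt in (.110,.114,.118): print('heel tool',zt,tl(P(c,414,78,zt)))
print('arms@mid L/R',tl(P(c,458,250,.113)),tl(P(c,352,250,.113)))
print('pins top',tl(P(c,435,500,.113)),tl(P(c,363,500,.113)))
for n,a,b in(('w1',(200,327),(165,314)),('w3',(154,366),(116,352))):
    d=load(n); el=P(d,*a,.041);er=P(d,*b,.041);e=el-er
    print(n,el.round(4),er.round(4),np.linalg.norm(e),np.degrees(np.arctan2(e[1],e[0]))-90)
E
```

```text
heel tool 0.11 [-22.7   3.1 -97.7]
heel tool 0.114 [-26.7   3.  -97. ]
heel tool 0.118 [-30.7   2.9 -96.4]
arms@mid L/R [-25.7  14.6 -53.3] [-25.7 -12.8 -53.2]
pins top [-25.7  11.4  31.2] [-25.7 -12.8  31.3]
w1 [0.4775 0.2328 0.041 ] [0.4621 0.2136 0.041 ] 0.024569630223070654 -38.660854583647556
w3 [0.4779 0.2323 0.041 ] [0.464  0.2132 0.041 ] 0.023655415921804913 -36.08327304997657
```

```bash
python3 - <<'E'
from h import *
mid=np.array([.470,.2226]); a=np.radians(-37.4); z=np.array([np.cos(a),np.sin(a)]); y=np.array([-z[1],z[0]])
t=mid-.053*z+.0013*y; print(t); rel([*t,.0873],52.6)
E
```

```text
[0.42868561 0.25582366]
t 7.3 ee [0.5013 0.3563 0.0873] F [-0.2  1.1 -1.1] open 0.0362 q6 [35.4 55.1]
toolx [ 0.  0. -1.] tooly [0.337 0.941 0.   ] toolz [ 0.941 -0.337 -0.   ]
tooly heading 70.29
turn 17.69
shift mm [  -0.  -119.1  -34.4]
```

```bash
python3 -m jog '0 -5 -1 0.5; 0 -18 -5 2.5; 0 -38 -11 5.5; 0 -60 -17 9; 0 -82 -24 12.5; 0 -101 -30 15.5; 0 -114 -33 17.2; 0 -119 -34.4 17.7'
python3 -m jog '0 0 0 0; 0 0 0 0; 0 0 0 0; 0 0 0 0; 0 0 0 0; 0 0 0 0; 0 0 0 0; 0 0 0 0'
python3 - <<'E'
from h import *
rel([.42868561,.25582366,.0473],52.6)
a=camera('top');b=camera('scene');w=camera('wrist')
for n,c in(('t4',a),('s4',b),('w4',w)): np.savez('pics/'+n+'.npz',**{k:np.asarray(v) for k,v in c.items()})
A=np.array(a['color'])[:,:,::-1]; B=np.array(b['color'])[:,:,::-1]
p=proj(a,[.47,.2226,.06]).astype(int);q=proj(b,[.47,.2226,.06]).astype(int); print(p,q)
f=lambda I,p: cv2.resize(I[p[1]-33:p[1]+33,p[0]-25:p[0]+25],None,fx=8,fy=8,interpolation=cv2.INTER_CUBIC)
cv2.imwrite('pics/c4.png',np.hstack([f(A,p),f(B,q)]))
E
```

```text
time: 8.3
ee_pos: [0.4284, 0.2553, 0.0875]
tcp_rot: [66.3, 90.0, 28.9]
wrist_force: [-0.7, -0.7, -0.9]
opening: 0.0359
time: 9.3
ee_pos: [0.4288, 0.2559, 0.0873]
tcp_rot: [26.0, 90.0, -11.4]
wrist_force: [0.5, -0.6, -0.8]
opening: 0.0363
t 9.3 ee [0.4288 0.2559 0.0873] F [ 0.5 -0.6 -0.8] open 0.0363 q6 [30.8 68.2]
toolx [ 0. -0. -1.] tooly [0.608 0.794 0.   ] toolz [ 0.794 -0.608  0.   ]
tooly heading 52.59
turn -0.01
shift mm [40.  -0.1 -0. ]
[269 184] [271 188]
```

View pics/c4.png

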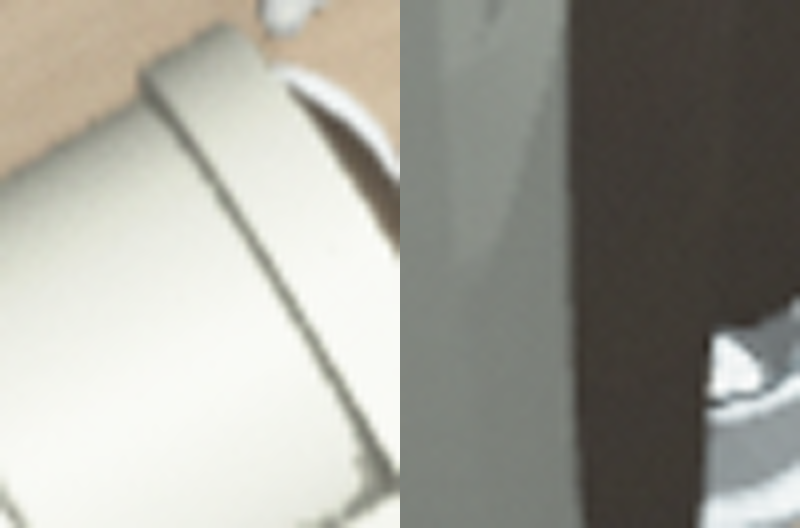

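Top and scene views are blocked by the arm; only the wrist view is left.

```bash
python3 - <<'E'
from h import *
d=load('w4'); I=d['color'][:,:,::-1]
cv2.imwrite('pics/w4c.png',cv2.resize(I[200:345,160:350],None,fx=4,fy=4,interpolation=cv2.INTER_CUBIC))
o=status.get_obs(); R=Ro.from_euler('xyz',o['tcp_rot'],degrees=True).as_matrix()
for n,x in(('pin',(53,)),('x',(31,))):
  for yy in(-13,11):
    for hh in (-25,2): print(n,yy,hh,(4*(proj(d,o['ee_pos']+R@np.array([hh,yy,x[0]])/1000,True)-[160,200])).round())
for p in((.4776,.2321,.041),(.4624,.2131,.041)): print('eye',4*(proj(d,p,True)-[160,200]))
cR=cv2.Rodrigues(np.asarray(d['rvec'],float))[0]; print('cam in tool',R.T@(-cR.T@np.ravel(d['tvec'])-o['ee_pos'])*1000, R.T@cR.T[:,2])
E
```

```text
pin -13 -25 [297. 584.]
pin -13 2 [307. 462.]
pin 11 -25 [467. 584.]
pin 11 2 [458. 462.]
x -13 -25 [291. 475.]
x -13 2 [302. 355.]
x 11 -25 [474. 475.]
x 11 2 [462. 355.]
eye [444.23231326 309.66776486]
eye [316.83062915 307.30315597]
cam in tool [-142.92173878   -0.73542794  -78.30132998] [ 9.53021041e-01 -3.49586322e-05  3.02904101e-01]
```

View pics/w4c.png

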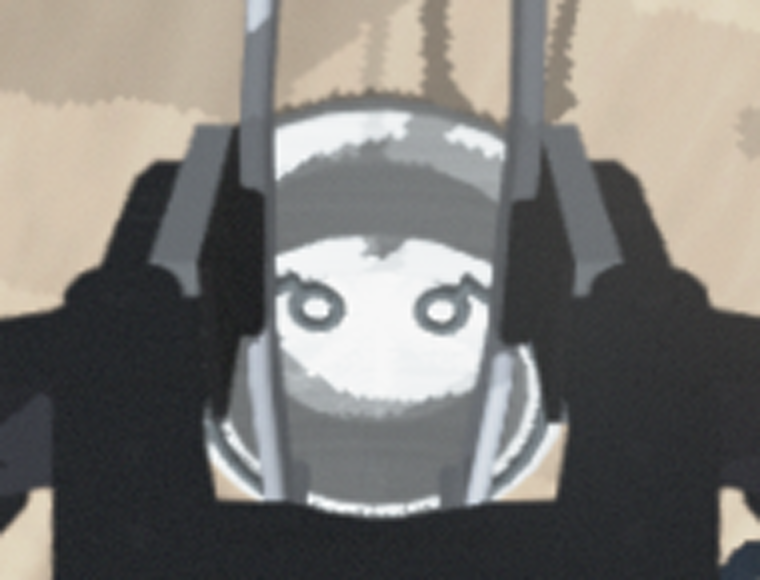

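The eyes are at (443,309) and (316,306), within 2 px of the predictions. The pin tips show at about (297,462) and (453,462). I enlarge that part.

```bash
python3 - <<'E'
from h import *
d=load('w4'); I=d['color'][:,:,::-1]
J=cv2.resize(I[300:330,220:285],None,fx=12,fy=12,interpolation=cv2.INTER_CUBIC)
cv2.imwrite('pics/w4d.png',cv2.convertScaleAbs(J,alpha=1.6,beta=0))
E
```

```text
(no output)
```

View pics/w4d.png

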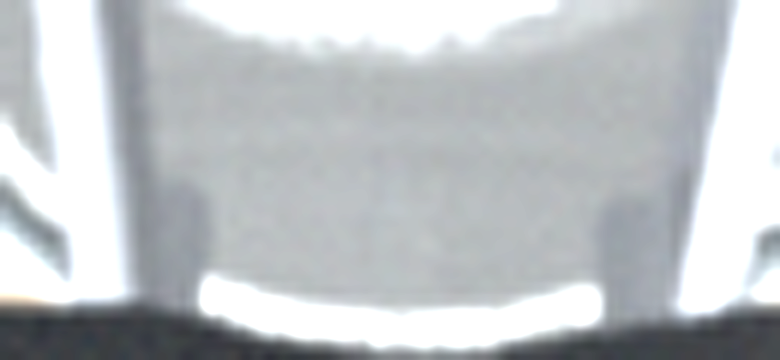

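```bash
python3 -m jog '4 0.2 0 0; 10 0.5 -0.3 0; 18 0.8 -0.5 0; 26 1 -0.7 0; 32 1.2 -1 0; 36 1.2 -1 0; 37 1.2 -1 0; 37 1.2 -1 0'
python3 - <<'E'
from h import *
c=snap('wrist','w5'); I=c['color'][:,:,::-1]
cv2.imwrite('pics/w5d.png',cv2.convertScaleAbs(cv2.resize(I[285:335,220:285],None,fx=12,fy=12,interpolation=cv2.INTER_CUBIC),alpha=1.4,beta=0))
rel([.42868561,.25582366,.0473],52.6)
for p in((.4776,.2321,.041),(.4624,.2131,.041)): print('eye',12*(proj(c,p,True)-[220,285]+.5))
E
```

```text
time: 10.45
ee_pos: [0.4288, 0.2575, 0.0504]
tcp_rot: [66.4, 90.0, 29.0]
wrist_force: [-0.9, -0.3, -1.0]
opening: 0.0363
t 10.5 ee [0.4288 0.2575 0.0505] F [ 1.1  0.8 -0.8] open 0.0362 q6 [31.  68.4]
toolx [ 0.  0. -1.] tooly [0.608 0.794 0.   ] toolz [ 0.794 -0.608  0.   ]
tooly heading 52.59
turn -0.01
shift mm [ 3.2 -1.5  0.9]
eye [623.45936181 301.51351949]
eye [181.61366977 293.17665033]
```

View pics/w5d.png

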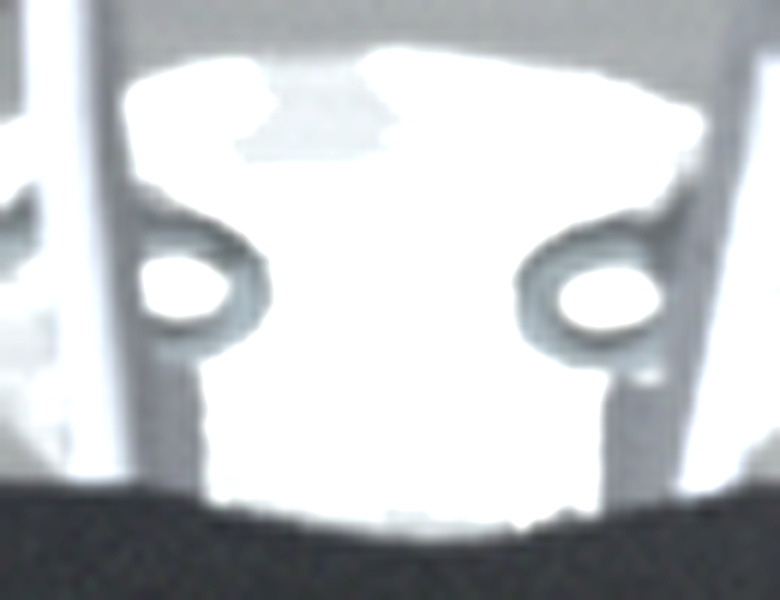

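The pin tips are at about (203,360) and (605,372) on their inner edges, and the eyes centre at about (175,290) and (612,298). The sideways fit is within 0.6 mm. I measure the pin gap numerically from intensity edges.

```bash
python3 - <<'E'
from h import *
def half(p,x0):  # subpixel midlevel crossing along profile
    m=(p[0]+p[-1])/2
    for i in range(len(p)-1):
        if (p[i]-m)*(p[i+1]-m)<=0: return x0+i+(m-p[i])/(p[i+1]-p[i])
for n,r in(('w4',(318,319,320,321)),('w5',(317,318,319,320,321))):
    g=load(n)['color'].astype(float).mean(2)
    for v in r:
        a=g[v,228:242];b=g[v,264:282]
        print(n,v,a.round().astype(int),b.round().astype(int))
d=load('w5'); g=d['color'].astype(float).mean(2)
print(g[306:313,226:246].round().astype(int)); print(g[306:313,260:280].round().astype(int))
# mm per pixel at tip
R=Ro.from_euler('xyz',status.get_obs()['tcp_rot'],degrees=True).as_matrix(); e=status.get_obs()['ee_pos']
for x,z in((1.2,53),(-3,53),(-3,51)):
    q=[proj(d,e+R@np.array([x,y,z])/1000,True) for y in(-10.5,10.5)]; print(x,z,np.round(q,2),21/(q[1]-q[0])[0])
E
```

```text
w4 318 [183 162 124  94  92  96 100 101  99 108 120 118 121 121] [118 119 117 117 116 112 103 100 102 104 106 105  98 124 193 215 218 212]
w4 319 [185 165 127  95  91  99 101 100 100 106 120 121 118 118] [119 115 116 117 117 109 102 101 102 104 104 107 100 136 198 219 218 210]
w4 320 [186 168 131  98  93  97 100  98  99 108 118 119 119 121] [117 116 116 116 117 112 102 102 102 104 106 107 104 152 204 219 218 207]
w4 321 [188 172 136 101  92  96  99 100  98 109 119 120 120 119] [116 117 119 119 116 112 102 100 102 106 109 108 110 172 209 220 214 200]
w5 317 [188 163 123  98  95 100 103 106 132 225 246 247 246 246] [247 247 247 247 246 241 165 111 108 116 117 114 114 126 189 217 224 219]
w5 318 [187 166 127  96  95 100 105 104 119 202 246 247 247 247] [246 247 247 247 247 232 133 103 106 105 109 113 114 130 200 221 223 216]
w5 319 [190 170 131  98  92  99 103 103 115 194 244 246 246 246] [246 247 247 247 246 222 124 106 104 104 109 111 115 143 205 222 222 215]
w5 320 [191 173 135 101  97 101 103 102 121 214 246 247 247 246] [246 246 247 247 246 218 123 105 107 107 110 112 119 162 209 2
[... 823 characters left out ...]
104 115]
 [247 247 219 128 106 119 125 127 139 163 184 187 181 147 105  94 102 110
  112 122]
 [247 246 188 114 115 121 124 172 227 245 246 246 243 223 148 108 111 113
  114 130]
 [247 247 206 123 119 118 144 239 246 246 247 247 246 242 196 129 117 113
  116 141]
 [247 246 201 130 123 114 143 241 247 247 247 247 247 243 194 125 114 114
  118 157]
 [246 246 205 139 130 115 114 172 232 245 246 243 225 179 127 114 115 112
  119 166]
 [247 246 224 154 134 124 111 100 121 145 145 130 112 103 112 115 115 112
  124 187]]
1.2 53 [[240.74 316.57]
 [273.76 316.54]] 0.6359459357212968
-3 53 [[240.45 320.95]
 [274.08 320.92]] 0.6245410101473907
-3 51 [[240.36 318.67]
 [274.19 318.65]] 0.6208192258335229
```

The pin gap measures 24.4–24.7 mm, so I ease in by 0.3 mm at the pads and go down to about 3 mm above the eyes.

```bash
python3 -m jog '0.5 0 0 0; 1.5 -0.1 0 0; 2.5 -0.2 0 0; 3.5 -0.3 0 0; 4.3 -0.3 0 0; 4.8 -0.3 0 0; 5 -0.3 0 0; 5 -0.3 0 0' 0.417 40
python3 - <<'E'
from h import *
c=snap('wrist','w6'); I=c['color'][:,:,::-1]
cv2.imwrite('pics/w6d.png',cv2.resize(I[285:335,220:285],None,fx=12,fy=12,interpolation=cv2.INTER_CUBIC))
rel([.42868561,.25582366,.0473],52.6)
for p in((.4776,.2321,.041),(.4624,.2131,.041)): print('eye',12*(proj(c,p,True)-[220,285]+.5))
g=I.astype(float).mean(2); print(g[317:322,230:242].round().astype(int),g[317:322,265:277].round().astype(int))
E
```

```text
time: 11.5
ee_pos: [0.4285, 0.2573, 0.0453]
tcp_rot: [101.5, 90.0, 64.1]
wrist_force: [0.1, 0.3, -0.1]
opening: 0.0359
t 11.55 ee [0.4285 0.2572 0.0453] F [ 0.7 -0.5 -0.9] open 0.0357 q6 [31.  68.4]
toolx [ 0.  0. -1.] tooly [0.608 0.794 0.   ] toolz [ 0.794 -0.608  0.   ]
tooly heading 52.59
turn -0.01
shift mm [-2. -1.  1.]
eye [634.30363498 362.48778385]
eye [182.86468033 354.20079463]
[[132  99  96  99 103 105 103 104 119 131 139 168]
 [137 102  96 101 105 103 100 107 134 144 160 210]
 [141 105  95  99 103 104 103 117 161 201 231 243]
 [146 109  96  97 102 102 107 165 234 245 247 247]
 [152 116  97  99 104 103 107 174 244 246 246 246]] [[122 118  98  93 114 125 120 118 118 116 115 117]
 [140 130 118 106 104 106 105 107 106 109 112 118]
 [182 148 135 123 112 104 105 104 109 112 113 121]
 [239 208 174 141 118 106 105 105 109 112 114 125]
 [245 244 239 201 139 107 105 108 111 113 112 130]]
```

View pics/w6d.png

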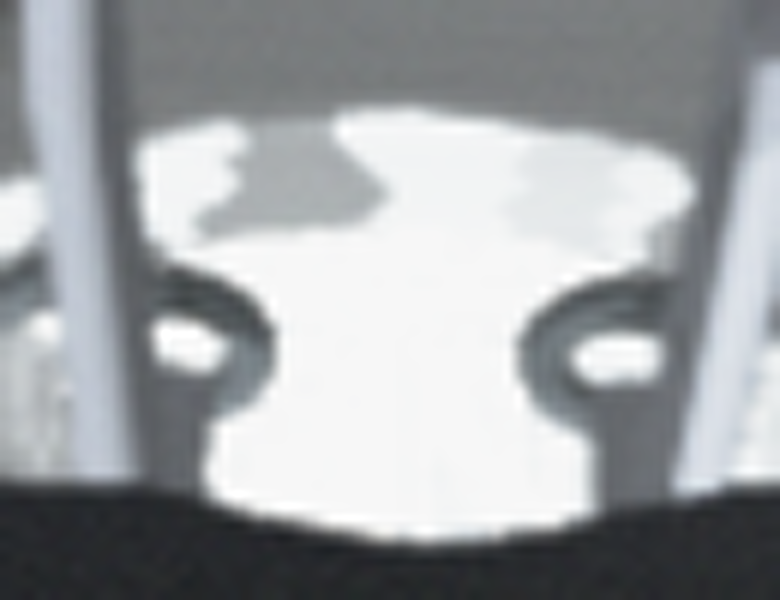

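The pin tips (inner edges 207 and 597, tip rows about 375) stand over the front of the eyes' centres (183,354) and (634,362). The gap is about 24.0 mm, with some clearance left. I hold it.

```bash
for i in 1 2 3 4; do python3 -m jog '0 0 0 0; 0 0 0 0; 0 0 0 0; 0 0 0 0; 0 0 0 0; 0 0 0 0; 0 0 0 0; 0 0 0 0'; done
python3 - <<'E'
from h import *
a=load('w6')['color'].astype(float); c=snap('wrist','w7'); d=np.abs(c['color']-a).mean(2)[285:325,220:285]
print('image change since w6: mean',d.mean(),'max',d.max()); rel([.4285,.2572,.0453],52.6)
bot.job_done()
E
```

```text
time: 12.55
ee_pos: [0.4285, 0.2572, 0.0453]
tcp_rot: [45.4, 90.0, 8.0]
wrist_force: [0.5, -0.1, -0.3]
opening: 0.0359
time: 13.55
ee_pos: [0.4285, 0.2572, 0.0453]
tcp_rot: [61.5, 90.0, 24.1]
wrist_force: [0.4, -0.0, -1.3]
opening: 0.036
time: 14.55
ee_pos: [0.4285, 0.2572, 0.0453]
tcp_rot: [-0.4, 90.0, -37.8]
wrist_force: [1.1, 1.1, -1.9]
opening: 0.0356
time: 15.55
ee_pos: [0.4285, 0.2572, 0.0453]
tcp_rot: [-102.2, 90.0, -139.6]
wrist_force: [0.3, -0.1, -1.5]
opening: 0.036
image change since w6: mean 1.8966666666666665 max 38.0
t 15.6 ee [0.4285 0.2573 0.0453] F [-0.7  0.1 -0.6] open 0.0357 q6 [31.  68.4]
toolx [ 0.  0. -1.] tooly [0.608 0.794 0.   ] toolz [ 0.794 -0.608  0.   ]
tooly heading 52.58
turn -0.02
shift mm [-0.  -0.1 -0. ]
the job is handed in; nothing more can be done
```

I gripped the tweezers by their pads, lifted them off the larger rest and squeezed them to 24 mm between the pins. I held them with a pin above each eye for over 4 s, then handed the job in at 15.6 s, still holding that pose.

**Gap:** the last wrist picture puts the pins about 24.0 mm apart, within roughly 0.3 mm. The gripper opening stayed at 35.6–36.0 mm, where 36 mm means a 24 mm gap. Before the final squeeze the same measurement gave 24.4–24.7 mm, while the opening reading implied about 24.2 mm.

**Position:** each pin is within about 1 mm of its eye's centre sideways, and I estimate 1–2 mm front to back. Front to back could not be pinned down, because in the wrist view it trades off against pin height.

**Height:** the pin ends should be about 3 mm above the eyes. That comes from the lift distance and was not measured directly. The wrist force stayed near zero (within 2 N), so nothing appears to be touching the ring or housing.

**Steadiness:** the arm did not move more than 0.1 mm during the hold. The picture of the pins changed little (mean 1.9 grey levels, largest 38 at a pixel).

**Not checked:** the arm blocked the top and scene cameras, so only the wrist camera saw the final position. I took no final picture of the loose parts, but the arm stayed clear of them.

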